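# Drive the stopper home with the ratchet press

### The arm

A 6-joint arm with a two-finger parallel gripper is mounted at the origin on a cart in front of the work surface, level with it; the furniture and walls round the work are solid. World frame = base frame: x ahead of the robot, y to its left, z up, the work surface at z = 0. Lengths are in m, angles in rad, forces in N, time in s.
With the tool pointing down it reaches from about 0.4 to 0.825 m from the base axis. Payload 7 kg.
Tool frame: the origin (TCP) lies on the mounting face of the last link; the fingertips stand 173 mm ahead of it and the grasp point (between the pads) lies ahead of it (grip_point_offset is the z of the grasp point in the tool frame, in m); z points along the fingers, y is the line along which they close (so a half turn about z gives the same grasp; the last joint's range is limited). The gripper opens to 85 mm and grips with 20 to 120 N. Pads are 22 mm wide; open, the fingers measure 114 mm over their backs; the gripper's body (76 mm by 85 mm) begins 54 mm behind the grasp point. The pads swing forward as they close: fully open they stand 13 mm farther back than shut.
Start: joints at [1.49, 0.359, 0.012, 0, -1.224, -0.288], TCP at [0.243, 0.63, 0.405] pointing down, gripper open.
Joint ranges: [-3.07, 3.07], [-1.43, 2.12], [-1.02, 1.25], [-3.03, 1.67], [-3.05, -0], [-3.03, 3.03]. Speed limits (rad/s): [2.39, 2.39, 3.01, 3.14, 3.14, 3.14].

### API

Orientations are given as [roll, pitch, yaw] about the fixed x, y, z axes, in that order (R = Rz(yaw) Ry(pitch) Rx(roll)).
In Python, from bench import * gives the robot as it stands.
- The arm moves only by the tool send_rows, never from a script. Its arguments are lists of equal length, an entry for each row: "rotation": the turn, a rotation vector about the world's x, y, z in rad, a list of three; "delta_pos": the shift along the world's x, y, z in m, a list of three; "hand": the closure in counts, from 0 (fully open) to 255 (shut). In form: {"rotation": [[rx, ry, rz], ...], "delta_pos": [[x, y, z], ...], "hand": [hand, ...]}. A call has exactly 5 rows; each row shifts and turns the commanded pose from where the row before left it; what a row does not reach is not made up. A row lasts 1/10 s, in which the tool goes at most 50 mm and 8.59 degrees, less where a joint would pass 70% of its speed; a pose out of reach is approached as far as the arm can. A call is refused whole if a number of a shift passes 0.05 or a number of a turn 0.15, either way. A call with a gripper value outside its range is refused whole. The fingers move at their own pace and stop on an object; "force" is the grip in N (left out, the last holds). Time passes only in rows, so rows that do not move let the fingers close, or fill a call up. It gives the time, the measured TCP pose, the force, the opening and the grip force at its end, in the units of the state.
- state(): the state, without advancing time (a new reading comes with each control period).
- capture(name): name is "scene" or "top"; returns a dict with "image" (384x512x3 uint8, red, green, blue), "K" (3x3 intrinsics, pixels), "T" (4x4, takes a point from camera to world coordinates). Camera axes: x right, y down, z forward; pixel columns grow to the right and rows downward; lengths in m; the calibration is good to about 2 mm. A picture is of the moment at which its call begins. There is no depth.
- hand_in(): hands the job in; it is judged then, once.
Trained networks look in a picture, given as the dict that the camera call returned (one of the last four; its "shot" number tells which), for a name from the list of things; names that differ only in an ending like _2 or _b are one class to them, and where a whole thing is asked for, a point or a joint stands for the part that bears it (a point fixed in the world has none). Each returns a list of dicts, best first, with "conf" (0 to 1); they miss things now and then, are a little off and sometimes report something else, mostly with a low value. They report only what shows in the picture. A call takes as long as a camera call. They do not tell look-alikes from the thing itself.
- outline_of(picture, label): "region" (384x512 bool, what is visible of it) and "bbox" ([left, top, width, height] in pixels, round what is visible of it).
The state is a dict: "clock": time; "qpos": joint angles; "joint_vel": joint speeds; "tau": joint torques, N m; "ee_pos": TCP position; "tcp_rot": TCP orientation; "contact_force": force on the tool from outside, world axes, zero at the start; "wrist_torque": the same for the moment, N m; "grip_width": finger opening in m; "grasp_force": force on a finger pad.
Only numpy, scipy, OpenCV 4.12 (cv2) and the standard library are available. Lean on these libraries where they do the work, as an engineer would, in place of code of your own. Each camera call takes 0.05 s, during which the arm holds its last target. There are 200 camera calls.

### The job

A glass bottle stands in the little hand press with its rubber stopper only started, and the press's arm is held up by its ratchet. With the fingertips, press down the pawl's thumb tab until the weighted pawl tips over clear of the ratchet wheel and stays clear, then push the arm by its handle all the way down so that the ram drives the stopper fully home in the bottle, and take the hand away. Only press and push: do not force the arm past the teeth while the pawl is still in them, do not take the bottle out or lift anything, and leave the things standing about where they are.

Things in the scene. Friction and masses are not known exactly. Their poses are not given: they have to be found in the camera images.
- press: grey hand press, fixed, foot 165 x 200 mm. Origin on the worktop under ram and bottle; at yaw 0 x points away from the robot, y to the thumb tab (robot's left), z up; the arm points to -y. Yaw within 0.35 rad. Head: x -30 to 85, y -32 to 104, z 132 to 188 mm, pawl weight up to 240 mm; the ratchet wheel and pawl are before its -x face
- pawl_tab (a point): middle of the upper face of the pawl's thumb tab, a ribbed steel plate 36 (press x) x 34 (press y) x 5 mm past the head's end on the side away from the arm, over free air. In the press's frame at (-39, 152, 224) mm with the pawl in the teeth, rising 0.3 rad to +y; at (-39, 165, 181) mm, falling 0.3 rad to +y, when clear. Moves with the pawl
- pawl (a joint): pawl angle, rad: 0 nose fully in a tooth gap, up to 0.13 riding on a tooth; grows as the tab is pressed down; 0.60 at its stop, well clear. Weighted tumbler: below 0.3 its round weight (34 mm, over the pin at press y 88, z 182 mm, up to 240 mm high) tips it into the teeth, above 0.3 it falls on to 0.60 and stays. Tab takes about 0.5 N, up to 5 N if the arm bears on the tooth
- press_grip (a point): middle of the black cross handle at the arm's end, a cylinder 22 mm in diameter, 66 mm long, lying along press x. Runs on a circle of 180 mm round the shaft: at arm angle q it is at x = -56, y = 30 - 180 cos(0.785 - q), z = 160 + 180 sin(0.785 - q) mm in the press's frame. The arm is a 13 mm round bar from shaft to handle
- press_arm (a joint): arm angle, rad: 0 raised, grows as it is pushed down, 0.95 at the lower stop. Starts at 0 to 0.25. With the pawl in the teeth it stops at the next tooth, at most 0.26 on. It stays where it is left (friction, 1 to 4 N at the handle). The ram comes down 22 mm a radian and meets the stopper at about 0.55; from there the handle takes 5 to 9 N
- stopper (a joint): how far the stopper has gone into the bottle, m: 0 as started (8 mm gap under its flange), 0.008 fully home with the flange on the bottle's rim; stiff, stays where it is pushed
- bottle: loose clear glass bottle, 43 mm in diameter, 70 mm high to its rim, with a black rubber stopper (flange 21 mm across, 4 mm thick) in its neck; stands upright in a low steel collar on the press's foot, under the ram, 24 mm above the worktop. Origin at the middle of its underside
- done_1: finished bottle of the same kind, 74 mm high with its stopper home, standing on the worktop beside the press below the arm; origin at the middle of its underside. Leave alone
- done_2: second finished bottle, like done_1 and a little further from the press. Leave alone
- dish: round open glass dish, 90 mm across and 15 mm high, with spare stoppers, on the worktop on the thumb tab's side of the press; origin at the middle of its underside. Leave alone
- tweezers: steel tweezers, 124 mm long, 8 mm high, lying on the worktop at the robot's right; origin under the middle. Leave alone
Mind the look-alikes: they are no part of the job. What is shaped like the bottle but brown is not meant.

How it is judged:
On the way, in this order (a step that is already met when the one before it is completed fails the run):
1. the pawl is pressed until it tips over and stays clear of the teeth, the arm still up (value of joint pawl above 0.45 rad and value of joint press_arm below 0.54 rad), for 0.3 s.
2. the arm is down at its lower stop, the pawl still clear (value of joint press_arm above 0.89 rad and value of joint pawl above 0.45 rad), for 0.2 s.
At the end, for the whole second after the job is handed in: Pawl still clear (above 0.45 rad), arm at its lower stop (above 0.89 rad), stopper at least 6.5 of 8 mm in, bottle upright (under 0.1 rad) and at rest in its collar (within 6 mm of the ram's axis in x and y), finished bottles, dish and tweezers within 30 mm of their start (all of step 2 and value of joint stopper above 0.0065 m and z of bottle in the frame of press between 0.019 and 0.03 m and x of bottle in the frame of press between -0.006 and 0.006 m and y of bottle in the frame of press between -0.006 and 0.006 m and angle between bottle's own z axis and vertical below 0.1 rad and linear speed of bottle below 0.02 m/s and distance of each of done_1, done_2, dish, tweezers from where it was at the start of the episode below 0.03 m); the robot touches nothing.
It fails at once if the press is leaned on with over 30 N while the pawl is still in the teeth (contact force between the fingers and press above 30 N and value of joint pawl below 0.25 rad).
It fails at once if the arm is forced down past the teeth while the pawl is still in them (value of joint press_arm above 0.56 rad and value of joint pawl below 0.2 rad).
It fails at once if the bottle in the press is lifted or tipped (z of bottle in the frame of press above 0.034 m or angle between bottle's own z axis and vertical above 0.25 rad).
It fails at once if a finished bottle is lifted or knocked over (height (world z) of any of done_1, done_2 above 0.015 m or angle between any of done_1, done_2's own z axis and vertical above 0.4 rad).
It fails at once if the dish or the tweezers are lifted (height (world z) of any of dish, tweezers above 0.03 m).
It also fails if it takes over 51 s, if anything falls off the work surface, if the arm or the gripper's body presses on something with over 40 N, if the wrist force passes 120 N, or if a joint passes its speed limit or range.

## Working session

There is one attempt and no reset: what is moved stays moved. The work goes in short steps, Python scripts to look and compute and a tool call to move; the robot and the scene stay as the last step left them, time stands still between calls to the robot, and variables do not carry over. Pictures are saved under pics/ and viewed, at most 10 in all, crops included, and the job is handed in when it is done.

Besides the shell and the picture viewer there is one more tool, called after ">>>" as name(argument=value, ...), one argument or row to a line, values as JSON. send_rows: Moves the arm, as the interface text tells. Its arguments: {"type":"object","properties":{"rotation":{"type":"array"},"delta_pos":{"type":"array"},"hand":{"type":"array"},"force":{"type":"number"}},"required":["rotation","delta_pos","hand"]}

```bash
mkdir -p pics; python3 - <<'E'
from bench import *
import cv2,numpy as np,pickle
s=state();print(s)
d={}
for n in("scene","top"):
    p=capture(n);d[n]=p
    cv2.imwrite(f"pics/{n}0.png",cv2.cvtColor(p["image"],cv2.COLOR_RGB2BGR))
    print(n,p["K"].tolist(),p["T"].round(4).tolist())
    for l in("press","pawl_tab","pawl","press_grip","press_arm","bottle","stopper","done_1","dish","tweezers"):
        for o in outline_of(p,l)[:3]:
            r=o["region"];ys,xs=np.nonzero(r)
            print(l,round(o["conf"],2),o["bbox"],xs.mean().round(1),ys.mean().round(1),len(xs))
            d[n,l,o["conf"]]=o
pickle.dump(d,open("d0.pkl","wb"))
E
```

```text
{'clock': 0.0, 'qpos': array([ 1.49009355e+00,  3.59353963e-01,  1.10306698e-02, -3.35335764e-04,
       -1.22409482e+00, -2.88113934e-01]), 'joint_vel': array([ 0.00134564, -0.00011671,  0.0011709 , -0.00080956,  0.00053711,
        0.00071118]), 'tau': array([-7.67350411e-04, -5.83306003e+01,  2.93430215e+01,  6.93676963e+00,
       -5.86306531e-03,  1.29139801e-05]), 'ee_pos': array([0.24326911, 0.62941474, 0.40377514]), 'tcp_rot': array([ 3.13994813e+00, -1.58621482e-04, -3.68930785e-01]), 'contact_force': array([ 0.02842147, -0.28196538, -0.16902434]), 'wrist_torque': array([ 0.03727705,  0.00417452, -0.00594878]), 'grasp_force': 0.0, 'grip_width': 0.08541864924764923}
scene [[432.78058800718435, 0.0, 254.29030492521665], [0.0, 432.78058800718435, 192.3133253937055], [0.0, 0.0, 1.0]] [[0.6186, -0.4902, 0.6141, -0.2693], [-0.7857, -0.3941, 0.4769, -0.6321], [0.0083, -0.7775, -0.6289, 1.0077], [0.0, 0.0, 0.0, 1.0]]
press 0.85 [216.3, 180.0, 104.2, 89.5] 270.8 219.9 4378
press 0.55 [250.4, 198.8, 71.6, 24.4] 279.9 211.7 667
pawl_tab 0.94 [217.3, 179.0, 46.8, 25.4] 241.7 192.2 543
p
[... 708 characters left out ...]
1.6666], [0.0, 0.0, 0.0, 1.0]]
press 0.81 [227.8, 171.0, 101.0, 60.2] 268.4 201.5 3109
pawl_tab 0.87 [229.6, 206.7, 42.8, 17.4] 246.4 214.7 323
pawl_tab 0.36 [265.9, 194.5, 62.9, 27.7] 297.1 210.0 470
pawl 0.74 [227.4, 208.7, 46.5, 14.3] 246.2 214.7 328
press_grip 0.9 [263.2, 194.4, 64.5, 27.9] 297.1 210.3 445
press_grip 0.56 [227.8, 209.5, 43.9, 15.9] 246.8 214.4 301
press_arm 0.93 [266.4, 197.8, 64.5, 24.7] 295.6 210.6 480
bottle 0.69 [286.0, 246.8, 12.2, 10.3] 291.2 251.7 143
bottle 0.43 [260.7, 238.1, 14.5, 12.0] 268.6 244.8 104
bottle 0.42 [309.4, 159.5, 8.8, 10.3] 313.4 164.4 162
done_1 0.63 [305.5, 184.1, 19.2, 12.4] 314.7 191.1 110
dish 0.76 [199.1, 188.1, 27.2, 23.1] 213.2 198.5 458
```

```bash
python3 - <<'E'
import cv2
a=cv2.imread("pics/scene0.png")[165:295,200:360];b=cv2.imread("pics/top0.png")[150:280,190:350]
cv2.imwrite("pics/c0.png",cv2.resize(a,(800,600)[:2] and (730,593),interpolation=3))
cv2.imwrite("pics/c1.png",cv2.resize(b,(730,593),interpolation=3))
E
```

```text
(no output)
```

View pics/c0.png

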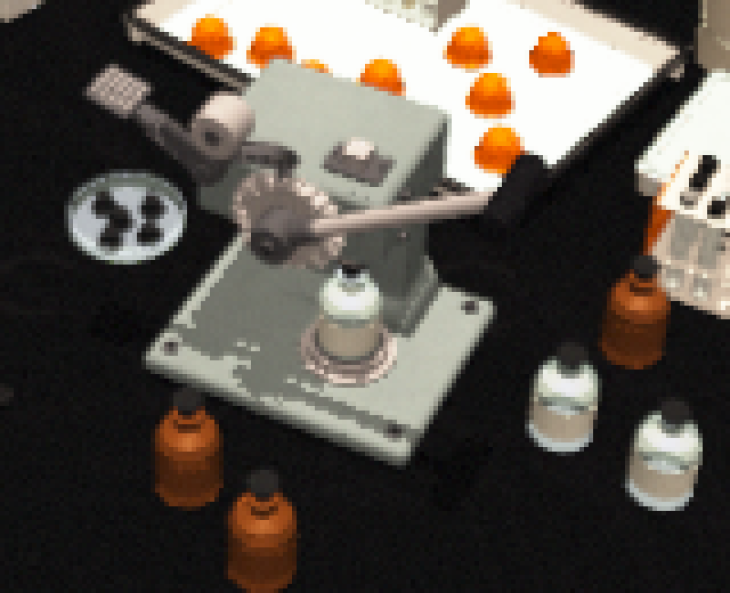

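View pics/c1.png

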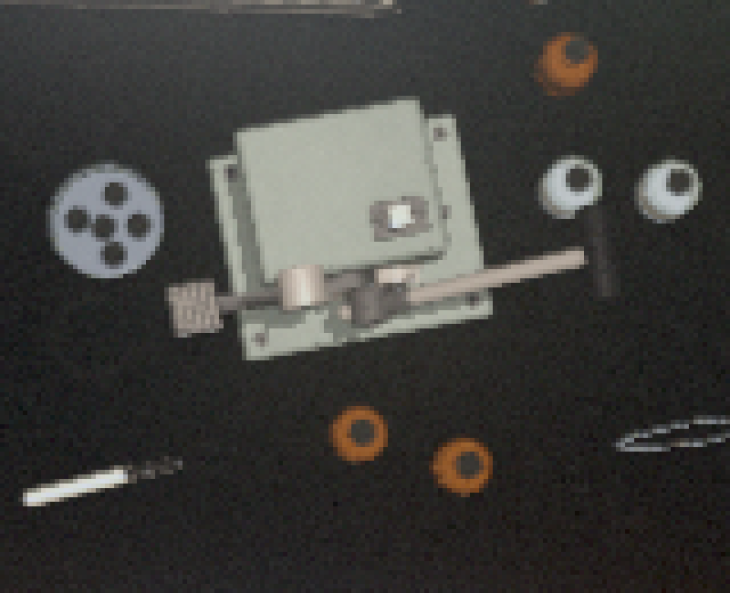

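The scene crop shows the tab at (226,184) and the black handle at (313,207). In the top crop they are at (232,217) and (322,205). The clear bottle under the ram is the one meant. The brown bottles are look-alikes, and the two clear ones under the arm are done_1 and done_2.

Next I fit press x, y, yaw and the arm angle.

```bash
cat > h.py <<'E'
import numpy as np,pickle,cv2
from scipy.optimize import least_squares
def proj(p,P):
    T=np.linalg.inv(p["T"]);c=T[:3,:3]@P+T[:3,3];u=p["K"]@c;return u[:2]/u[2]
def tow(v,P):
    c,s=np.cos(v[2]),np.sin(v[2]);P=np.array(P)/1000
    return np.array([v[0]+c*P[0]-s*P[1],v[1]+s*P[0]+c*P[1],P[2]])
def grip(q): return [-56,30-180*np.cos(.785-q),160+180*np.sin(.785-q)]
E
python3 - <<'E'
from h import *
d=pickle.load(open("d0.pkl","rb"))
f=730/160
S=lambda x,y:np.array([200+x/f-.5,165+y/f-.5]);U=lambda x,y:np.array([190+x/f-.5,150+y/f-.5])
tab=[-39,152,224]
obs=[("scene",tab,S(118,88)),("top",tab,U(193,306)),("scene",None,S(515,190)),("top",None,U(601,252)),
("top",[85,-32,188],U(415,98)),("top",[85,104,188],U(237,130)),("top",[-30,-32,188],U(442,252)),("top",[-30,104,188],U(265,283)),("scene",[85,104,188],S(272,60)),("scene",[85,-32,188],S(447,116))]
F=lambda v:np.concatenate([proj(d[c],tow(v,P or grip(v[3])))-o for c,P,o in obs])
r=least_squares(F,[.5,0,.1,.1],loss="soft_l1");v=r.x
print(v,r.fun.reshape(-1,2).round(1).tolist())
np.save("v.npy",v)
print("tab",tow(v,tab),"clear",tow(v,[-39,165,181]));
for q in(v[3],.55,.95):print(q,"grip",tow(v,grip(q)))
for b in ((572,188),(668,190)):pass
E
```

```text
[ 0.5399808  -0.09088812  0.19429558  0.2071276 ] [[0.3, 0.6], [0.6, 0.4], [-0.9, 1.0], [-1.1, 0.1], [0.7, -0.8], [-1.2, -0.1], [1.8, -0.2], [-0.7, 0.9], [-0.2, -1.3], [1.4, -1.1]]
tab [0.47236716 0.0507219  0.224     ] clear [0.46985718 0.06347729 0.181     ]
0.20712760058705917 grip [ 0.50835276 -0.22020068  0.25832375]
0.55 grip [ 0.51304059 -0.2440236   0.20191174]
0.95 grip [ 0.5135238  -0.24647923  0.13043458]
```

View pics/scene0.png

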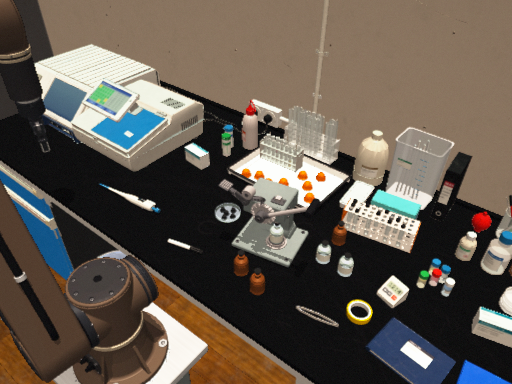

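>>> send_rows(
  rotation=[
    [0,0,0.14],
    [0,0,0.14],
    [0,0,0.14],
    [0,0,0.14],
    [0,0,0],
  ],
  delta_pos=[
    [0,0,0.03],
    [0,0,0.03],
    [0,-0.01,0.01],
    [0.01,-0.02,0],
    [0.01,-0.03,0],
  ],
  hand=[255,255,255,255,255],
)

```text
clock: 1.6
ee_pos: [0.2632, 0.5698, 0.4745]
tcp_rot: [-3.141, -0.0, 0.197]
contact_force: [0.6, 0.1, -1.1]
grip_width: 0.0118
grasp_force: 0.0
```

The full view shows a clear path: the analyser at (120,100) lies behind the arm, and nothing tall stands between the arm and the press at (270,220). I'll go above the tab.

>>> send_rows(
  rotation=[
    [0,0,0],
    [0,0,0],
    [0,0,0],
    [0,0,0],
    [0,0,0],
  ],
  delta_pos=[
    [0.018,-0.045,0],
    [0.018,-0.045,0],
    [0.018,-0.045,0],
    [0.018,-0.045,0],
    [0.018,-0.045,0],
  ],
  hand=[255,255,255,255,255],
)

```text
clock: 2.1
ee_pos: [0.3536, 0.3426, 0.475]
tcp_rot: [-3.141, -0.001, 0.192]
contact_force: [1.3, -0.2, -0.3]
grip_width: 0.0001
grasp_force: 0.0
```

>>> send_rows(
  rotation=[
    [0,0,0],
    [0,0,0],
    [0,0,0],
    [0,0,0],
    [0,0,0],
  ],
  delta_pos=[
    [0.024,-0.045,0],
    [0.024,-0.045,0],
    [0.024,-0.045,0],
    [0.024,-0.045,0],
    [0.024,-0.045,0],
  ],
  hand=[255,255,255,255,255],
)

```text
clock: 2.6
ee_pos: [0.4713, 0.122, 0.4753]
tcp_rot: [-3.141, -0.001, 0.192]
contact_force: [1.7, 0.9, -0.1]
grip_width: 0.0
grasp_force: 0.0
```

>>> send_rows(
  rotation=[
    [0,0,0],
    [0,0,0],
    [0,0,0],
    [0,0,0],
    [0,0,0],
  ],
  delta_pos=[
    [0,-0.04,-0.02],
    [0,-0.02,-0.02],
    [0,0,0],
    [0,0,0],
    [0,0,0],
  ],
  hand=[255,255,255,255,255],
)

```text
clock: 3.1
ee_pos: [0.4713, 0.0646, 0.4356]
tcp_rot: [-3.141, -0.002, 0.192]
contact_force: [-0.3, 0.8, -0.1]
grip_width: 0.0001
grasp_force: 0.0
```

```bash
python3 - <<'E'
from bench import *
from h import *
s=state();print(s["ee_pos"],s["tcp_rot"],s["contact_force"],s["grip_width"])
o=[]
for n,(x,y) in(("scene",(190,120)),("top",(190,150))):
    p=capture(n);im=cv2.cvtColor(p["image"],6-2)
    t=s["ee_pos"]-[0,0,.173];print(n,"tip",proj(p,t),"tab",proj(p,tow(np.load("v.npy"),[-39,152,224])))
    o.append(cv2.resize(im[y:y+120,x:x+80],(400,600),interpolation=3))
cv2.imwrite("pics/c2.png",np.hstack(o))
E
```

```text
[0.47132382 0.06464942 0.43564055] [-3.14133904e+00 -1.55270727e-03  1.91795347e-01] [-0.26276849  0.81165742 -0.13361373] 0.0001469150220351507
scene tip [221.39855455 172.20891661] tab [225.69947235 184.39476595]
top tip [227.49688023 216.15385718] tab [232.43770933 216.95382151]
```

View pics/c2.png

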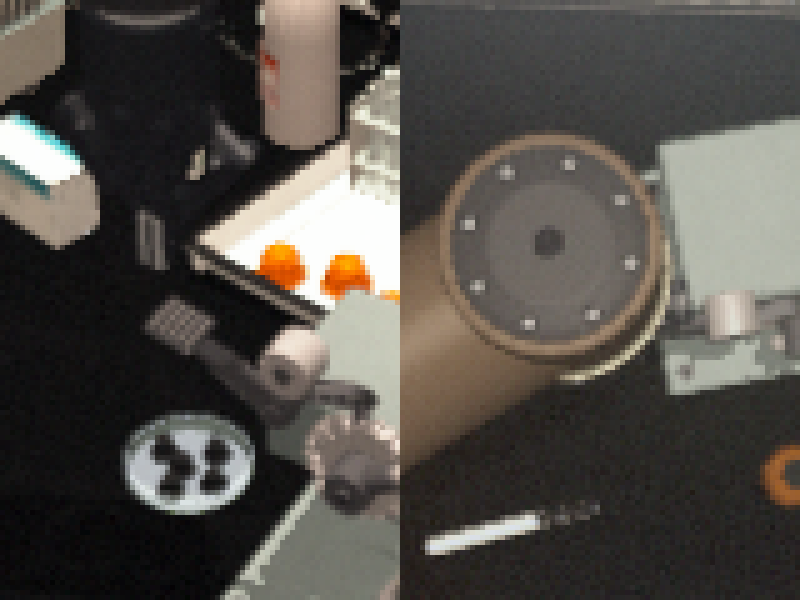

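The tip shows at crop (152,262), which matches the projection, and it is just above the tab at crop (180,322). I'll shift 9 mm and press down.

>>> send_rows(
  rotation=[
    [0,0,0],
    [0,0,0],
    [0,0,0],
    [0,0,0],
    [0,0,0],
  ],
  delta_pos=[
    [0.001,-0.009,-0.01],
    [0,0,-0.015],
    [0,0,-0.008],
    [0,0,-0.006],
    [0,0,-0.006],
  ],
  hand=[255,255,255,255,255],
)

```text
clock: 3.7
ee_pos: [0.4721, 0.0551, 0.3894]
tcp_rot: [3.141, -0.0, 0.192]
contact_force: [-0.2, 0.4, 0.4]
grip_width: 0.0002
grasp_force: 0.1
```

>>> send_rows(
  rotation=[
    [0,0,0],
    [0,0,0],
    [0,0,0],
    [0,0,0],
    [0,0,0],
  ],
  delta_pos=[
    [0,0,-0.006],
    [0,0,-0.006],
    [0,0,-0.006],
    [0,0,-0.006],
    [0,0,0],
  ],
  hand=[255,255,255,255,255],
)

```text
clock: 4.2
ee_pos: [0.4717, 0.0549, 0.3648]
tcp_rot: [3.141, 0.001, 0.191]
contact_force: [-0.3, -0.4, -0.4]
grip_width: -0.0002
grasp_force: 0.0
```

```bash
python3 - <<'E'
from bench import *
from h import *
s=state();print(s["ee_pos"]-[0,0,.173],s["contact_force"])
p=capture("scene");im=cv2.cvtColor(p["image"],4)
print(proj(p,tow(np.load("v.npy"),[-39,165,181])))
cv2.imwrite("pics/c3.png",cv2.resize(im[140:260,200:340],(700,600),interpolation=3))
E
```

```text
[0.47173756 0.05490874 0.19177217] [-0.31198425 -0.44197143 -0.36789581]
[222.43642407 194.41051536]
```

View pics/c3.png

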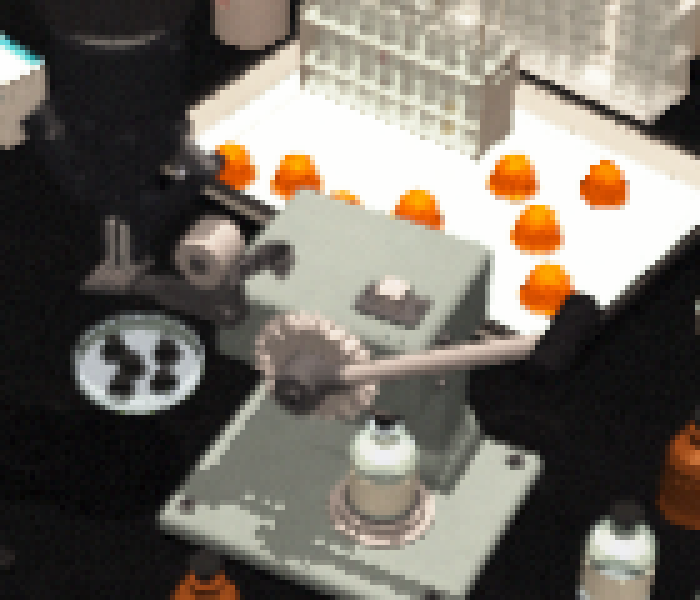

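The pawl is clear: its nose is lifted off the wheel at crop (275,255), and the tab at (112,272) matches the predicted clear position. I'll raise the hand and go over the handle.

>>> send_rows(
  rotation=[
    [0,0,0],
    [0,0,0],
    [0,0,0],
    [0,0,0],
    [0,0,0],
  ],
  delta_pos=[
    [0,0,0.02],
    [0,0,0.045],
    [0,0,0.045],
    [0.006,-0.03,0.01],
    [0.006,-0.045,0],
  ],
  hand=[255,255,255,255,255],
)

```text
clock: 4.75
ee_pos: [0.4845, -0.0196, 0.489]
tcp_rot: [-3.141, -0.006, 0.195]
contact_force: [1.2, 0.0, -0.5]
grip_width: 0.0001
grasp_force: 0.0
```

>>> send_rows(
  rotation=[
    [0,0,0],
    [0,0,0],
    [0,0,0],
    [0,0,0],
    [0,0,0],
  ],
  delta_pos=[
    [0.007,-0.045,0],
    [0.007,-0.045,0],
    [0.007,-0.045,0],
    [0.006,-0.045,0],
    [0,-0.028,0],
  ],
  hand=[255,255,255,255,255],
)

```text
clock: 5.25
ee_pos: [0.5112, -0.2308, 0.4856]
tcp_rot: [3.141, 0.0, 0.19]
contact_force: [1.3, -0.3, -0.1]
grip_width: -0.0001
grasp_force: 0.0
```

```bash
python3 - <<'E'
from bench import *
from h import *
s=state();print(s["ee_pos"]-[0,0,.173],s["contact_force"])
p=capture("scene");im=cv2.cvtColor(p["image"],4)
print(proj(p,s["ee_pos"]-[0,0,.173]))
cv2.imwrite("pics/c4.png",cv2.resize(im[140:260,210:350],(700,600),interpolation=3))
E
```

```text
[ 0.51123379 -0.23075038  0.31261351] [ 1.27961823 -0.26106159 -0.06205225]
[317.4866666  192.18570115]
```

View pics/c4.png

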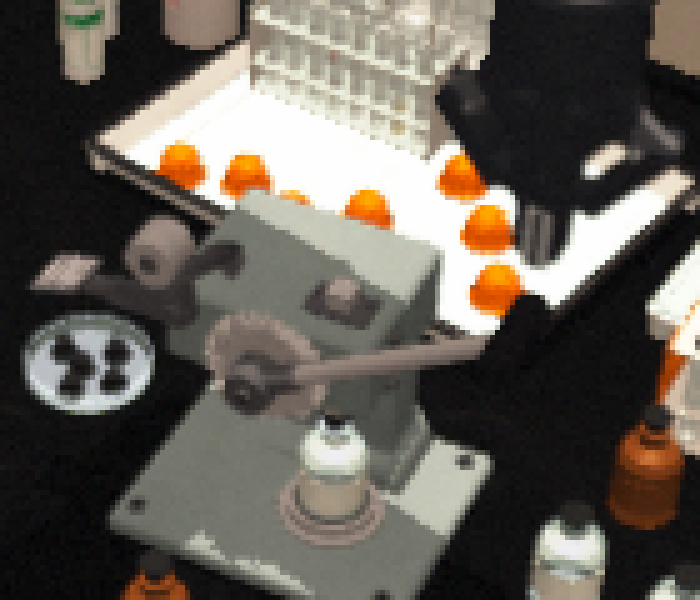

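The pawl still stays clear (tab at crop (65,270)), and the tip at (540,260) is above the handle at (510,335). I'll push down.

>>> send_rows(
  rotation=[
    [0,0,0],
    [0,0,0],
    [0,0,0],
    [0,0,0],
    [0,0,0],
  ],
  delta_pos=[
    [0,0,-0.025],
    [0,0,-0.013],
    [0,0,-0.01],
    [0,-0.002,-0.012],
    [0,-0.003,-0.012],
  ],
  hand=[255,255,255,255,255],
)

```text
clock: 5.8
ee_pos: [0.5115, -0.2329, 0.414]
tcp_rot: [3.14, -0.002, 0.192]
contact_force: [1.1, -1.7, 3.5]
grip_width: 0.0001
grasp_force: 1.2
```

>>> send_rows(
  rotation=[
    [0,0,0],
    [0,0,0],
    [0,0,0],
    [0,0,0],
    [0,0,0],
  ],
  delta_pos=[
    [0,-0.003,-0.012],
    [0.001,-0.002,-0.012],
    [0.001,-0.001,-0.012],
    [0,0,-0.012],
    [0,0,-0.012],
  ],
  hand=[255,255,255,255,255],
)

```text
clock: 6.3
ee_pos: [0.5135, -0.2395, 0.3536]
tcp_rot: [3.14, -0.001, 0.191]
contact_force: [0.4, -1.9, 6.8]
grip_width: -0.0003
grasp_force: 3.1
```

>>> send_rows(
  rotation=[
    [0,0,0],
    [0,0,0],
    [0,0,0],
    [0,0,0],
    [0,0,0],
  ],
  delta_pos=[
    [0,0,-0.012],
    [0,0,-0.01],
    [0,0,-0.008],
    [0,0,-0.004],
    [0,0,0],
  ],
  hand=[255,255,255,255,255],
)

```text
clock: 6.8
ee_pos: [0.5131, -0.2388, 0.319]
tcp_rot: [-3.141, 0.0, 0.191]
contact_force: [-0.4, 0.1, 0.3]
grip_width: 0.0003
grasp_force: 0.1
```

>>> send_rows(
  rotation=[
    [0,0,0],
    [0,0,0],
    [0,0,0],
    [0,0,0],
    [0,0,0],
  ],
  delta_pos=[
    [0,0,-0.003],
    [0,0,-0.003],
    [0,0,-0.002],
    [0,0,0],
    [0,0,0],
  ],
  hand=[255,255,255,255,255],
)

```text
clock: 7.3
ee_pos: [0.5129, -0.2387, 0.3141]
tcp_rot: [3.141, -0.001, 0.192]
contact_force: [-5.7, 6.6, 22.7]
grip_width: -0.0
grasp_force: 11.5
```

```bash
python3 - <<'E'
from bench import *
from h import *
s=state();print(s["ee_pos"]-[0,0,.173],s["contact_force"])
p=capture("scene");im=cv2.cvtColor(p["image"],4)
v=np.load("v.npy")
for q in(.85,.9,.95):print(q,proj(p,tow(v,grip(q))))
cv2.imwrite("pics/c5.png",cv2.resize(im[160:280,210:350],(700,600),interpolation=3))
E
```

```text
[ 0.51294007 -0.23867399  0.14112863] [-5.65938829  6.55571916 22.66335483]
0.85 [317.54503901 240.14164831]
0.9 [316.95168583 242.31506395]
0.95 [316.21635864 244.40129588]
```

View pics/c5.png

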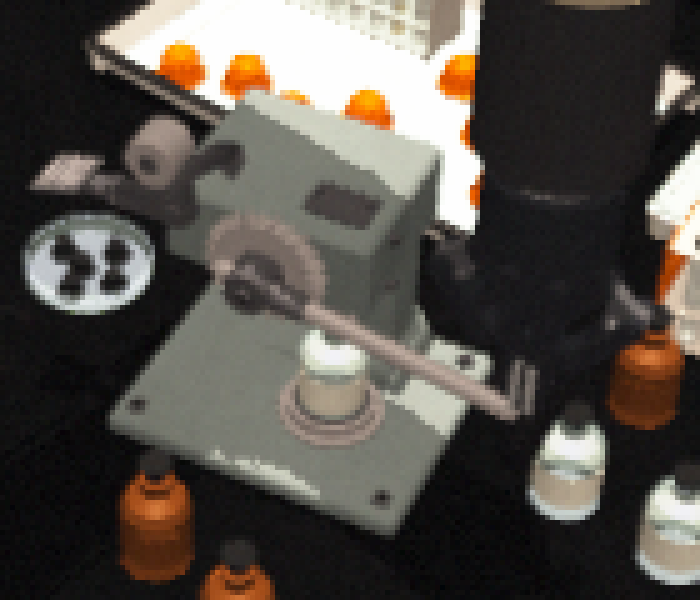

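The arm is at its stop: the tip height of 0.141 m matches q = 0.95, the force has jumped to 23 N, and the pawl is clear. I'll withdraw straight up.

>>> send_rows(
  rotation=[
    [0,0,0],
    [0,0,0],
    [0,0,0],
    [0,0,0],
    [0,0,0],
  ],
  delta_pos=[
    [0,0,0.01],
    [0,0,0.03],
    [0,0,0.045],
    [0,0,0.045],
    [0,0,0.03],
  ],
  hand=[255,255,255,255,255],
)

```text
clock: 7.85
ee_pos: [0.5127, -0.239, 0.4746]
tcp_rot: [3.141, -0.002, 0.191]
contact_force: [1.2, -0.2, 0.2]
grip_width: -0.0005
grasp_force: 0.0
```

>>> send_rows(
  rotation=[
    [0,0,0],
    [0,0,0],
    [0,0,0],
    [0,0,0],
    [0,0,0],
  ],
  delta_pos=[
    [0,-0.03,0.02],
    [0,-0.03,0],
    [0,0,0],
    [0,0,0],
    [0,0,0],
  ],
  hand=[255,255,255,255,255],
)

```text
clock: 8.35
ee_pos: [0.5128, -0.2986, 0.491]
tcp_rot: [-3.141, 0.001, 0.191]
contact_force: [-0.6, 0.3, 0.6]
grip_width: -0.0002
grasp_force: 0.0
```

```bash
python3 - <<'E'
from bench import *
from h import *
s=state();print(s["ee_pos"]-[0,0,.173],s["contact_force"])
p=capture("scene");im=cv2.cvtColor(p["image"],4)
cv2.imwrite("pics/c6.png",cv2.resize(im[160:280,210:350],(700,600),interpolation=3))
E
```

```text
[ 0.51281206 -0.29860772  0.31797587] [-0.59574805  0.3340856   0.58921681]
```

View pics/c6.png

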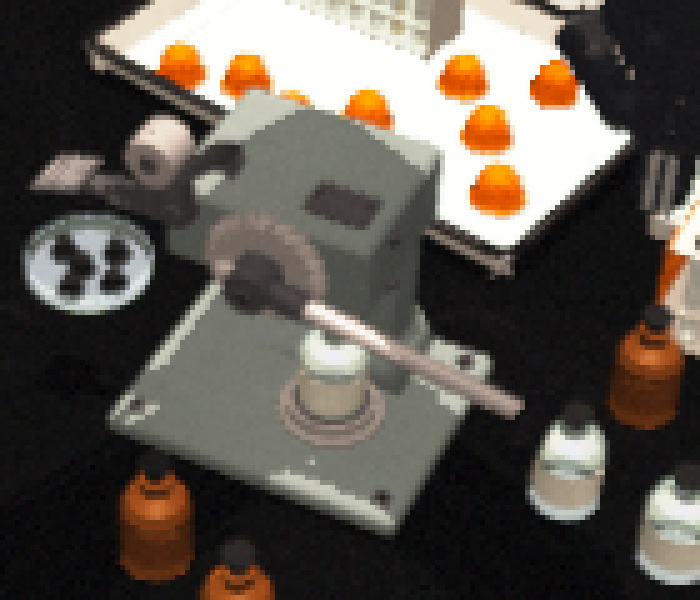

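The arm stays down with its end at crop (515,405), the pawl is clear, the bottle is upright in its collar at (335,385), and the hand is free.

```bash
python3 -c "
from bench import *
print(hand_in())"
```

```text
the job is handed in; nothing more can be done
None
```

The job is handed in, with no verdict returned: the pawl was tipped clear, the arm pushed to its lower stop (23 N there) and the hand withdrawn; the last picture shows arm, pawl and bottle in place, though the stopper's depth was not measured directly.

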